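Pin the flip-menu boards together

ROBOT

A 6-joint arm with a two-finger parallel gripper is mounted at the origin on a cart in front of the work surface, level with it; the furniture and walls round the work are solid. World frame = base frame: x ahead of the robot, y to its left, z up, the work surface at z = 0. Lengths are in m, angles in rad, forces in N, time in s.
With the tool pointing down it reaches from about 0.325 to 0.9 m from the base axis. Payload 3.5 kg.
Tool frame: the origin (TCP) lies midway between the tips of the shut fingers; the grasp point (between the pads) lies manip.hold_point_z behind it (manip.hold_point_z is the distance from the TCP to the grasp point, in m); z points along the fingers, y is the line along which they close (so a half turn about z gives the same grasp; the last joint's range is limited). The gripper opens to 85 mm and grips with 20 to 120 N. Pads are 22 mm wide; open, the fingers measure 114 mm over their backs; the gripper's body (76 mm by 85 mm) begins 54 mm behind the grasp point. The pads swing forward as they close: fully open they stand 13 mm farther back than shut.
Start: joints at [-1.243, 0.276, -0.026, 1.268, 0, 1.467], TCP at [0.261, -0.568, 0.231] pointing down, gripper open.
Joint ranges: [-3.12, 3.12], [-0.85, 1.88], [-1.08, 1.24], [-1.95, 2.15], [-1.57, 1.53], [-3.14, 3.14]. Speed limits (rad/s): [2.57, 2.57, 3.14, 3.14, 3.14, 3.14].

INTERFACE

Orientations are given as a unit quaternion [x, y, z, w].
In Python, from cell import manip gives the robot as it stands.
- The arm moves only by the tool shift_gripper, called after "Emit:" by a JSON object that holds its "name" and its "arguments". Schema: {"type":"object","properties":{"plan":{"type":"array","items":{"type":"object","properties":{"pos":{"type":"array","items":{"type":"number"},"minItems":3,"maxItems":3},"rot":{"type":"array","items":{"type":"number"},"minItems":3,"maxItems":3}},"additionalProperties":false},"minItems":1,"maxItems":20},"finger_gap":{"type":"number"},"only":{"type":"string"},"quiet":{"type":"boolean"},"lines":{"type":"string"}},"required":["plan"],"additionalProperties":false}. plan is a list of rows, 1 to 20 of them, each an object with the fields pos (a list: dx, dy, dz in shares of 0.4 m (1.0 is 0.4 m)), rot (a list: a rotation vector rx, ry, rz in shares of 120 degrees (1.0 is 120 degrees)); a field left out counts as zero; each row is the pose to reach, as a shift and turn from the pose commanded when the call began, along the tool's axes at that moment; what a row does not reach only later rows make up. A row lasts 1/10 s, in which the tool goes at most 0.05 m and 0.15 rad, less where a joint would pass 70% of its speed; a pose out of reach is approached as far as the arm can. finger_gap is the finger opening in m, set as the call begins (left out keeps the last). The fingers move at their own pace and stop on an object; the grip force is fixed at half the most. Time passes only in rows, so rows that do not move let the fingers close. The tool returns the time, the measured TCP pose, the force, the opening and the grip force at its end. only (a regular expression) keeps the lines of the reply that match it, lines (a string "A,B") keeps lines A to B, and quiet returns only ok. No shift or turn number may pass 1 either way. Input that does not fit is refused with a message, and nothing moves.
- manip.state(): the state, without advancing time (a new reading comes with each control period).
- manip.camera(name): name is "scene" or "top" or "wrist"; returns a dict with "pixels" (384x512x3 uint8, red, green, blue), "vfov" (degrees; the focal length in pixels is half the picture's height over the tangent of half this angle, whatever the lens; pixels are square), "cx", "cy" (the principal point, pixels), "D" ([k1, k2, p1, p2, k3] as OpenCV has them; the pictures are not rectified), "xyz" and "rotation" of the camera in the world. Camera axes: x right, y down, z forward; pixel columns grow to the right and rows downward; lengths in m; the calibration is good to about 2 mm. A picture is of the moment at which its call begins. There is no depth.
- manip.finish_job(): hands the job in; it is judged then, once.
The state is a dict: "clock": time; "joint_positions": joint angles; "qvel": joint speeds; "joint_torque": joint torques, N m; "tcp_pos": TCP position; "tool_rot": TCP orientation; "contact_force": force on the tool from outside, world axes, zero at the start; "ft_torque": the same for the moment, N m; "opening": finger opening in m; "grip_force": force on a finger pad.
Only numpy, scipy, OpenCV 4.12 (cv2) and the standard library are available. Lean on these libraries where they do the work, as an engineer would, in place of code of your own. Each camera call takes 0.05 s, during which the arm holds its last target. There are 200 camera calls.

TASK

The three boards of the counter's flip menu have to be hinged again: take the red-gripped hinge pin out of its round rest and thread it straight down through the three steel eyes, one after the other, into the hole in the wooden base, until its collar sits fully home on the top eye; then let go. The boards have slipped in their grooves, so the eyes do not line up: feel for each one gently and never ram the pin, and leave the mug, the salt shaker and the bell where they are.

Things in the scene. Friction and masses are not known exactly. Their poses are not given: they have to be found in the camera images.
- pin: Hinge pin, 150 mm long, about 100 g, standing upright with its tip in the rest. Origin at the centre of its flat tip, z up along the pin to the grip. Steel shank 12 mm diameter from z = 0 to 106 (tip narrowed to 9 mm diameter over the last 3 mm), brass collar 22 mm diameter from z = 106 to 110, red square grip 20 x 20 mm from z = 110 to 150, sides along the pin's x and y.
- rest: Dark wooden round rest with a brass band, fixed, 60 mm diameter, 48 mm high, with a central upright hole of 15 mm diameter whose floor is 6 mm above the counter. Origin at the centre of its underside. The pin stands in it.
- stand: Flip-menu stand, fixed. Origin on the counter under the hinge line; z up, x along the boards, away from the hinge line. Wooden base 26 mm high, 64 wide, x = -30 to +142 mm. Three upright boards (x = 26 to 126, tops at z = 108 mm) in grooves: green y = +18, red y = 0, yellow y = -18 mm, each with a steel eye near the hinge line. Do not load the stand with more than 25 N through the pin.
- top_level (a point): Point on the stand's hinge line at the height (116 mm) of the upper face of the green board's eye, the top one; it does not follow the eye. Each eye is a steel ring 12 mm high, 28 mm outer and 15 mm hole diameter. It slides with its board along the stand's x only, under less than 1 N, and stands up to 8 mm either way from the hinge line (stops at 9 mm); this is not measured.
- mid_level (a point): Point on the hinge line at the height (86 mm) of the upper face of the red board's eye, the middle one; it does not follow the eye, which slides and is displaced by itself like the top one. A pin inside an eye drags that eye along when moved sideways, so one can search for the next eye with the pin in those above.
- low_level (a point): Point on the hinge line at the height (56 mm) of the upper face of the yellow board's eye, the lowest; it does not follow the eye, which slides and is displaced by itself like the others. The pin's tip slips into an eye or the base hole when within about 2.5 mm of its centre; otherwise it lands on the flat face.
- base_hole (a point): Centre of the mouth (z = 26 mm) of the 15 mm hole in the wooden base, on the hinge line; it does not move and goes down to z = 6 mm. With the pin fully home its collar lies on the top eye and its tip is 10 mm above the counter.
- mug: White teacup with flower spots, 61 x 85 x 50 mm, loose, origin at the centre of its underside.
- shaker: Glass salt shaker, 42 x 40 x 94 mm, loose, origin at the centre of its underside.
- bell: Counter bell, 76 mm diameter, 56 mm high, loose, origin at the centre of its underside.

How it is judged:
On the way, in this order (a step that is already met when the one before it is completed fails the run):
1. the pin's tip is through the top eye (z of pin in the frame of stand below 0.103 m and horizontal distance between pin and stand below 0.013 m and angle between pin's own z axis and vertical below 0.15 rad), for 0.1 s.
2. the pin's tip is through the middle eye (z of pin in the frame of stand below 0.073 m and horizontal distance between pin and stand below 0.013 m and angle between pin's own z axis and vertical below 0.15 rad), for 0.1 s.
3. the pin's tip is through the lowest eye (z of pin in the frame of stand below 0.043 m and horizontal distance between pin and stand below 0.013 m and angle between pin's own z axis and vertical below 0.15 rad), for 0.1 s.
At the end, for the whole second after the job is handed in: The pin stands upright (within 0.08 rad) through all three eyes with its tip in the base hole (within 5 mm of the hinge line), its collar down on the top eye to within 2.5 mm, at rest and released; mug, shaker and bell within 30 mm of where they stood (z of pin in the frame of stand below 0.0125 m and horizontal distance between pin and stand below 0.005 m and angle between pin's own z axis and vertical below 0.08 rad and linear speed of pin below 0.01 m/s); the robot touches nothing.
It fails at once if the pin is pressed against the stand or its boards with more than 25 N (contact force between pin and stand above 25 N).
It fails at once if the robot strikes the stand or its boards with more than 25 N (contact force between any of the arm, the fingers and stand above 25 N).
It fails at once if a bystander is displaced or tipped (distance of any of mug, shaker, bell from where it was at the start of the episode above 0.03 m or angle between any of mug, shaker, bell's own z axis and vertical above 0.5 rad).
It also fails if it takes over 72 s, if anything falls off the work surface, if the arm or the gripper's body presses on something with over 40 N, if the wrist force passes 120 N, or if a joint passes its speed limit or range.

## Working session

There is one attempt and no reset: what is moved stays moved. The work goes in short steps, Python scripts to look and compute and a tool call to move; the robot and the scene stay as the last step left them, time stands still between calls to the robot, and variables do not carry over. Pictures are saved under pics/ and viewed, at most 10 in all, crops included, and the job is handed in when it is done.

```bash
ls; mkdir -p pics
```

Run:
```python
from cell import manip
import cv2
print(manip.state(), manip.hold_point_z)
for n in ("scene","top"):
    c=manip.camera(n); cv2.imwrite(f"pics/{n}0.png",c["pixels"][:,:,::-1])
    print(n,{k:v for k,v in c.items() if k!="pixels"})
```

```text
cell.py
pics
{'clock': 0.0, 'joint_positions': array([-1.24341224e+00,  2.77138981e-01, -2.78963234e-02,  1.26793685e+00,
        1.36646279e-06,  1.46734427e+00]), 'qvel': array([-0.00023512, -0.00041834, -0.00022705, -0.00098296,  0.0007634 ,
       -0.00328688]), 'joint_torque': array([-2.33322040e-03, -4.45512915e+01,  2.95199651e+01,  1.63921580e-02,
       -2.75620987e-04,  1.55171227e-05]), 'tcp_pos': array([ 0.26073525, -0.56717968,  0.23014866]), 'tool_rot': array([ 9.76886536e-01,  2.13755729e-01, -1.20875847e-04, -1.08117599e-03]), 'contact_force': array([-0.00656232, -0.51937435, -0.62585697]), 'ft_torque': array([-0.02934094,  0.04394867,  0.01327773]), 'grip_force': 0.0, 'opening': 0.08547895094081107} 0.0187
scene {'vfov': 56.04485428265784, 'cx': 252.93967113730073, 'cy': 187.09129429218865, 'D': array([-0.01446028,  0.        ,  0.        ,  0.        ,  0.        ]), 'xyz': array([-0.03620937,  0.68922919,  0.51678212]), 'rotation': array([-0.26636762,  0.81425089, -0.48519789,  0.17500512])}
top {'vfov': 51.7176161568836, 'cx': 251.44304228146422, 'cy': 190.3568741220655, 'D': array([-0.09383279,  0.        ,  0.        ,  0.        ,  0.        ]), 'xyz': array([0.31268821, 0.03075917, 1.32620114]), 'rotation': array([ 0.70669383, -0.703742  ,  0.04920358, -0.05394483])}
```

View pics/scene0.png

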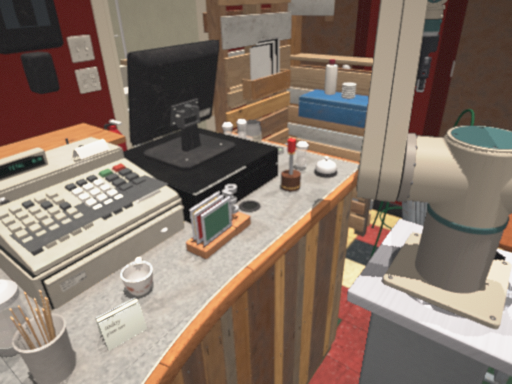

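View pics/top0.png

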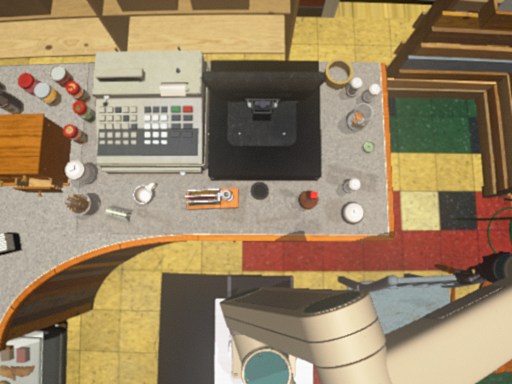

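The scene view shows the pin at about (291,150) in its rest, the stand near (220,230), the bell at (326,167), the shaker at (303,152) and the mug at (138,278). In the top view the stand's base spans about (186–238, 198), with the eyes at its right end. The pin's grip is at (313,195), the bell at (353,213) and the shaker at (352,185). I'll enlarge both next.

Create h.py:
```python
import numpy as np, cv2
from scipy.spatial.transform import Rotation as R
def K(c):
    f=c["pixels"].shape[0]/2/np.tan(np.radians(c["vfov"]/2)); return np.array([[f,0,c["cx"]],[0,f,c["cy"]],[0,0,1]])
def ray(c,uv):
    p=cv2.undistortPoints(np.array([[uv]],float),K(c),c["D"])[0,0]
    return R.from_quat(c["rotation"]).apply([p[0],p[1],1])
def at_z(c,uv,z):
    d=ray(c,uv); return c["xyz"]+d*(z-c["xyz"][2])/d[2]
def proj(c,P):
    r=R.from_quat(c["rotation"]).inv(); P=np.atleast_2d(P).astype(float)
    return cv2.projectPoints(P,r.as_rotvec(),r.apply(-c["xyz"]),K(c),c["D"])[0][:,0]
```

Run:
```python
from cell import manip
import cv2,pickle,numpy as np
from h import *
s=manip.camera("scene");t=manip.camera("top");pickle.dump((s,t),open("c0.pkl","wb"))
def crop(c,x,y,w,h,k): return cv2.resize(c["pixels"][y:y+h,x:x+w,::-1],(w*k,h*k),interpolation=cv2.INTER_CUBIC)
a=crop(t,180,175,80,50,8); b=crop(t,290,175,80,50,8)
cv2.imwrite("pics/a.png",np.hstack([crop(t,180,178,66,40,6),crop(t,295,178,66,40,6)]))
cv2.imwrite("pics/b.png",np.hstack([crop(s,180,178,80,80,5),crop(s,270,128,80,80,5)]))
for p,z in(((313,195),.156),((309,200),.048),((238,198),.026),((186,198),.026)): print(at_z(t,p,z))
for p,z in(((291,187),0.),): print(at_z(s,p,z))
```

```text
[ 0.47142776 -0.14476112  0.156     ]
[ 0.4696174  -0.14761521  0.048     ]
[0.47813581 0.08431804 0.026     ]
[0.47740924 0.25712779 0.026     ]
[ 0.46846544 -0.14632674  0.        ]
```

View pics/a.png

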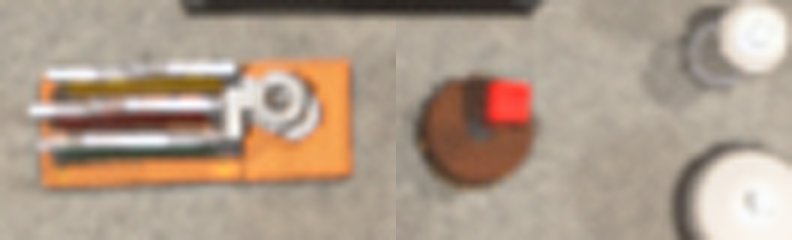

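View pics/b.png

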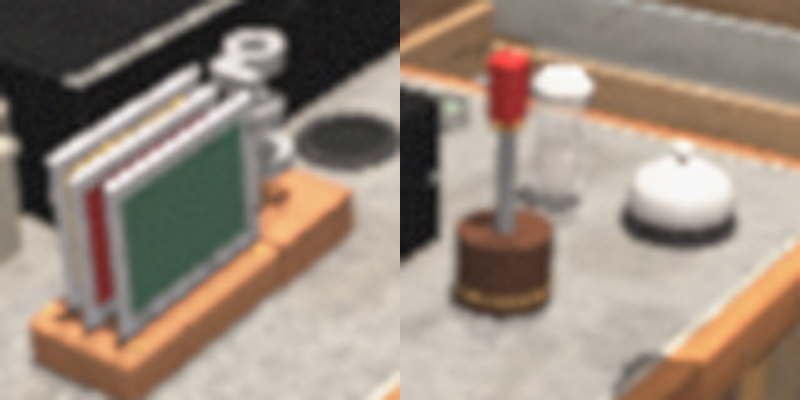

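The enlarged top view puts the base's top-face corners at about (238.6,187.6), (238.6,207.2), (186.6,208.8) and (186.6,190.2). The top eye's hole is at (226.2,193.8), a lower eye peeks out to its lower right, and the red grip is at (313.6,194.4). In the scene crop the top eye's hole is at (230.5,186.5), and base corners are at (250,216), (187,243) and (206,249.5). I'll fit the poses from these.

Create fit.py:
```python
import pickle,numpy as np
from h import *
from scipy.optimize import minimize,least_squares
s,t=pickle.load(open("c0.pkl","rb"))
def red(c,roi):
    x,y,w,h=roi;p=c["pixels"][y:y+h,x:x+w].astype(float)
    r=np.clip((p[...,0]-np.maximum(p[...,1],p[...,2])-50)/90,0,1); return r
rois=((s,(275,130,30,30)),(t,(303,185,20,20)))
obs=[red(*r) for r in rois]
def model(c,roi,P):
    k=8;uv=(proj(c,P)-roi[:2]+.5)*k-.5
    m=np.zeros((roi[3]*k,roi[2]*k),np.uint8)
    cv2.fillConvexPoly(m,cv2.convexHull(np.round(uv*16).astype(np.int32)),255,shift=4)
    return cv2.resize(m,(roi[2],roi[3]),interpolation=cv2.INTER_AREA)/255
box=np.array([[a,b,z] for a in(-.01,.01) for b in(-.01,.01) for z in(.116,.156)])
def cost(p): # x,y,yaw + per-view calibration slack none
    P=R.from_euler('z',p[2]*.01*10).apply(box)+[p[0],p[1],0]
    return sum(((model(c,r,P)-o)**2).sum() for (c,r),o in zip(rois,obs))
best=min((minimize(cost,[.471,-.146,y],method="Nelder-Mead",options=dict(initial_simplex=[[.471,-.146,y],[.475,-.146,y],[.471,-.142,y],[.471,-.146,y+.3]])) for y in(-.6,-.3,0,.3,.6)),key=lambda r:r.fun)
print("pin",best.x,best.fun,[o.sum() for o in obs])
top={(-30,-32):None}
# stand: x along boards (~ +y world); top-view right edge is x=-30
obsT=[(238.6,187.6),(238.6,207.2),(186.6,208.8),(186.6,190.2)]
mT=[(-30,-32),(-30,32),(142,32),(142,-32)]
obsS=[(250,216),(187,243),(206,249.5)]
mS=[(-30,32),(142,-32),(142,32)]
f=lambda m:np.array([[a/1e3,b/1e3,.026] for a,b in m])
def res(p):
    g=lambda m:R.from_euler('z',p[2]).apply(f(m))+[p[0],p[1],0]
    return np.r_[(proj(t,g(mT))-obsT).ravel(),(proj(s,g(mS))-obsS).ravel()]
r=least_squares(res,[.477,.114,1.57]);print("stand",r.x,np.round(r.fun.reshape(-1,2),1).tolist())
e=np.r_[r.x[:2],.116]
print("eye top view",at_z(t,(226.2,193.8),.116),"scene",at_z(s,(230.5,186.5),.116),"hinge",e)
u=R.from_euler('z',r.x[2]).inv()
for c,p in((t,(226.2,193.8)),(s,(230.5,186.5))): print(u.apply(at_z(c,p,.116)-e)*1e3)
```

```bash
python3 fit.py; python3 -c "
from cell import manip;from h import R
print(R.from_quat(manip.state()['tool_rot']).as_matrix().round(4))"
```

```text
pin [ 0.47454647 -0.14873773  1.01981801] 56.10868213080438 [np.float64(68.55555555555556), np.float64(50.93333333333333)]
stand [0.47818648 0.11294364 1.62487671] [[-0.6, 0.4], [0.2, -0.1], [0.3, 0.9], [-0.2, 0.3], [0.7, -1.2], [-1.9, -1.8], [0.5, 1.0]]
eye top view [0.47960299 0.11717511 0.116     ] scene [0.47551121 0.12014929 0.116     ] hinge [0.47818648 0.11294364 0.116     ]
[ 4.14871171e+00 -1.64316438e+00  9.71445147e-14]
[ 7.33972421e+00  2.28186514e+00 -1.38777878e-14]
[[ 9.086e-01  4.176e-01 -5.000e-04]
 [ 4.176e-01 -9.086e-01  1.300e-03]
 [ 1.000e-04 -1.400e-03 -1.000e+00]]
```

Units first: shifts go in shares of 0.4 m and turns go in shares of 120 degrees. So 0.367 m / 0.4 = 0.9175, -0.2935 m / 0.4 = -0.7338, 0.05 rad / 2.0944 = 0.0239.

Emit:
{"name": "shift_gripper", "arguments": {"plan": [{"pos": [0.05, -0.04, -0.025], "rot": [0, 0, 0.0239]}, {"pos": [0.15, -0.125, -0.075], "rot": [0, 0, 0.0477]}, {"pos": [0.3, -0.25, -0.125], "rot": [0, 0, 0.0955]}, {"pos": [0.45, -0.3625, -0.125], "rot": [0, 0, 0.1337]}, {"pos": [0.6, -0.475, -0.125], "rot": [0, 0, 0.1719]}, {"pos": [0.725, -0.5875, -0.125], "rot": [0, 0, 0.2058]}, {"pos": [0.825, -0.6625, -0.125], "rot": [0, 0, 0.2058]}, {"pos": [0.8875, -0.7125, -0.125], "rot": [0, 0, 0.2058]}, {"pos": [0.9175, -0.7338, -0.125], "rot": [0, 0, 0.2058]}, {"pos": [0.9175, -0.7338, -0.125], "rot": [0, 0, 0.2058]}, {"pos": [0.9175, -0.7338, -0.125], "rot": [0, 0, 0.2058]}, {"pos": [0.9175, -0.7338, -0.125], "rot": [0, 0, 0.2058]}, {"pos": [0.9175, -0.7338, -0.125], "rot": [0, 0, 0.2058]}]}}

```text
clock: 1.5
tcp_pos: [0.4715, -0.1486, 0.2811]
tool_rot: [1.0, -0.0, -0.0, 0.0]
contact_force: [0.0, 0.4, -0.5]
opening: 0.0856
grip_force: 0.0
```

Run:
```python
from cell import manip
import cv2,pickle
from h import *
w=manip.camera("wrist");t=manip.camera("top");s=manip.camera("scene");st=manip.state();pickle.dump((w,t,s,st),open("c1.pkl","wb"))
cv2.imwrite("pics/w1.png",w["pixels"][:,:,::-1])
print(st["tcp_pos"],R.from_quat(st["tool_rot"]).as_matrix().round(4),w["xyz"],R.from_quat(w["rotation"]).as_matrix().round(3),w["vfov"])
```

```text
[ 0.47136499 -0.1492987   0.28120372] [[ 1.0e+00 -2.8e-03 -3.0e-04]
 [-2.8e-03 -1.0e+00 -1.0e-04]
 [-3.0e-04  1.0e-04 -1.0e+00]] [ 0.54696927 -0.14880173  0.42407185] [[-0.    -0.956 -0.293]
 [-1.     0.    -0.001]
 [ 0.001  0.293 -0.956]] 71.26901040296929
```

View pics/w1.png

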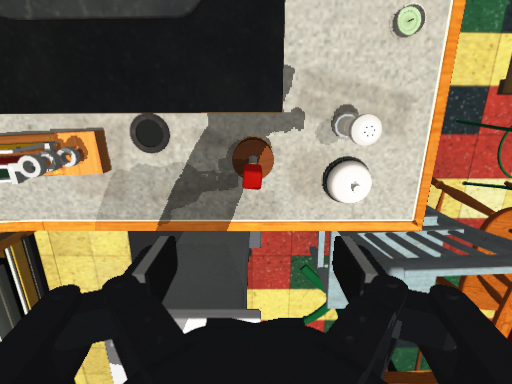

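The wrist view shows the pin's red grip around (252,178) over the rest at (253,157). All three eyes are visible at the left, at about (28,168), (48,161) and (69,157). I'll refit the pin with a tighter red mask.

Create fit2.py:
```python
import pickle,numpy as np
from h import *
from scipy.optimize import minimize
s,t=pickle.load(open("c0.pkl","rb"));w=pickle.load(open("c1.pkl","rb"))[0]
def red(c,roi):
    x,y,W,H=roi;p=c["pixels"][y:y+H,x:x+W].astype(float)
    q=(p[...,0]-p[...,1:].max(2))/(p[...,0]+1); return np.clip((q-.55)/.15,0,1)
def model(c,roi,P):
    k=8;uv=(proj(c,P)-roi[:2]+.5)*k-.5;m=np.zeros((roi[3]*k,roi[2]*k),np.uint8)
    cv2.fillConvexPoly(m,cv2.convexHull(np.round(uv*16).astype(np.int32)),255,shift=4)
    return cv2.resize(m,(roi[2],roi[3]),interpolation=cv2.INTER_AREA)/255
box=np.array([[a,b,z] for a in(-.01,.01) for b in(-.01,.01) for z in(.116,.156)])
for n,rois in dict(scene=[(s,(278,130,26,34))],top=[(t,(303,185,20,20))],wrist=[(w,(230,155,45,45))],all=[(s,(278,130,26,34)),(t,(303,185,20,20)),(w,(230,155,45,45))]).items():
    obs=[red(*r) for r in rois]
    def cost(p):
        P=R.from_euler('z',p[2]).apply(box)+[p[0]/100,p[1]/100,0]
        return sum(((model(c,r,P)-o)**2).sum() for (c,r),o in zip(rois,obs))
    b=min((minimize(cost,[47.1,-14.7,y],method="Nelder-Mead",options=dict(initial_simplex=[[47.1,-14.7,y],[47.6,-14.7,y],[47.1,-14.2,y],[47.1,-14.7,y+.3]])) for y in np.arange(-.7,.8,.2)),key=lambda r:r.fun)
    P=R.from_euler('z',b.x[2]).apply(box)+[b.x[0]/100,b.x[1]/100,0]
    print(n,b.x.round(3),round(b.fun,1),[(round(o.sum()),round(model(c,r,P).sum())) for (c,r),o in zip(rois,obs)])
p=w["pixels"][155:200,230:275].astype(int); m=red(w,(230,155,45,45))>.5; ys,xs=np.where(m); print("wrist red bbox",xs.min()+230,xs.max()+230,ys.min()+155,ys.max()+155)
a=cv2.resize(w["pixels"][130:200,215:295,::-1],None,fx=5,fy=5,interpolation=cv2.INTER_CUBIC)
e=cv2.resize(w["pixels"][125:195,0:80,::-1],None,fx=5,fy=5,interpolation=cv2.INTER_CUBIC)
cv2.imwrite("pics/w1c.png",np.hstack([e,a]))
```

```bash
python3 fit2.py
```

```text
scene [ 47.503 -15.347   0.54 ] 27.1 [(70, 111)]
top [ 47.414 -14.594   0.   ] 16.1 [(44, 69)]
wrist [ 47.45  -14.615  -0.065] 38.1 [(452, 508)]
all [ 4.7462e+01 -1.4632e+01 -3.0000e-03] 117.4 [(70, 146), (44, 69), (452, 507)]
wrist red bbox 242 261 163 188
```

View pics/w1c.png

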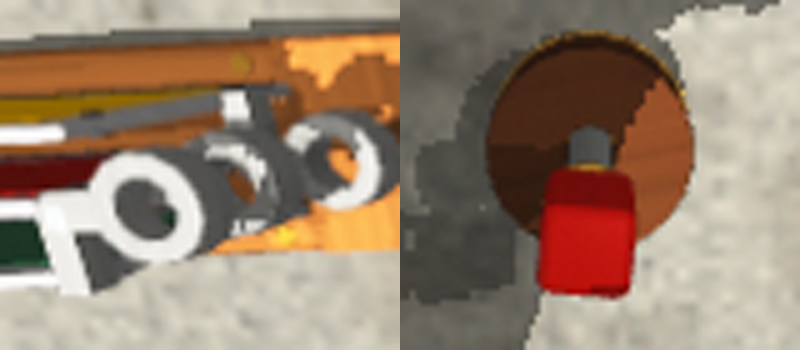

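The crop shows the grip's top face centred near (252.0,179.7), turned only slightly. The top eye's hole is at (29.2,166) and the low eye's hole at about (66.6,157.6).

Run:
```python
import pickle
from h import *
w,t,s,st=pickle.load(open("c1.pkl","rb"))
c5=lambda x,y,ox,oy:((x+.5)/5-.5+ox,(y+.5)/5-.5+oy)
cor=[at_z(w,c5(x-400,y,215,130),.156) for x,y in((543,207),(634,209),(632,297),(539,291))]
print(np.round(cor,4)); print("pin top",np.mean(cor,0))
print("rest",at_z(w,c5(190.5,138,215,130),.048))
for x,y,z in((148,207,.116),(335,165,.056)): print(at_z(w,c5(x,y,0,125),z))
```

```text
[[ 0.4837 -0.1374  0.156 ]
 [ 0.4832 -0.156   0.156 ]
 [ 0.4643 -0.1558  0.156 ]
 [ 0.4656 -0.1363  0.156 ]]
pin top [ 0.47420891 -0.14635737  0.156     ]
rest [ 0.47820727 -0.14645983  0.048     ]
[0.48058215 0.11782614 0.116     ]
[0.47949803 0.11356576 0.056     ]
```

Converted, 0.161 m / 0.4 = 0.4025, 0.0027 m / 0.4 = 0.0068, 0.04 rad / 2.0944 = 0.0191.

Emit:
{"name": "shift_gripper", "arguments": {"plan": [{"pos": [0.0068, -0.006, 0.05], "rot": [0, 0, 0.0191]}, {"pos": [0.0068, -0.006, 0.15], "rot": [0, 0, 0.0191]}, {"pos": [0.0068, -0.006, 0.25], "rot": [0, 0, 0.0191]}, {"pos": [0.0068, -0.006, 0.325], "rot": [0, 0, 0.0191]}, {"pos": [0.0068, -0.006, 0.375], "rot": [0, 0, 0.0191]}, {"pos": [0.0068, -0.006, 0.4025], "rot": [0, 0, 0.0191]}, {"pos": [0.0068, -0.006, 0.4025], "rot": [0, 0, 0.0191]}, {"pos": [0.0068, -0.006, 0.4025], "rot": [0, 0, 0.0191]}, {"pos": [0.0068, -0.006, 0.4025], "rot": [0, 0, 0.0191]}]}}

```text
clock: 2.55
tcp_pos: [0.4758, -0.1464, 0.1219]
tool_rot: [1.0, -0.02, 0.001, 0.001]
contact_force: [-0.5, -0.4, -0.4]
opening: 0.0857
grip_force: 0.0
```

Run:
```python
from cell import manip
import cv2
w=manip.camera("wrist")
cv2.imwrite("pics/w2.png",w["pixels"][184:,100:420,::-1])
print(manip.state()["tcp_pos"],manip.state()["contact_force"])
```

```text
[ 0.47583452 -0.14628424  0.12185529] [ 0.58984672 -1.06618655 -0.08060562]
```

View pics/w2.png

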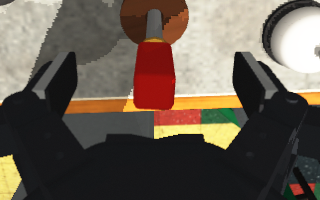

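The grip stands between the open fingers: its centre is at crop column 154 and the fingers' midpoint at 156. Next I close.

Emit:
{"name": "shift_gripper", "arguments": {"plan": [{}, {}, {}, {}, {}, {}, {}, {}, {}, {}], "finger_gap": 0.0}}

```text
clock: 3.6
tcp_pos: [0.4747, -0.1456, 0.1205]
tool_rot: [1.0, -0.02, 0.0, 0.0]
contact_force: [-0.9, 0.4, 3.1]
opening: 0.0195
grip_force: 58.6
```

```bash
python3 -c "
from cell import manip;print(manip.state())"
```

```text
{'clock': 3.6, 'joint_positions': array([-4.27888232e-01,  1.38616193e-01, -4.46763347e-01,  9.85187180e-01,
       -2.62253831e-05,  2.75389064e+00]), 'qvel': array([-0.0006015 , -0.0008796 , -0.00027148, -0.00048058, -0.00029634,
        0.00199728]), 'joint_torque': array([ 1.81189872e-02, -3.23943472e+01,  2.52817243e+01, -2.53645582e-01,
        4.48098220e-02,  2.46827512e-03]), 'tcp_pos': array([ 0.47469513, -0.14561017,  0.12047817]), 'tool_rot': array([ 9.99798134e-01, -2.00917580e-02,  1.00188973e-04,  5.75668879e-05]), 'contact_force': array([-0.92747745,  0.41566235,  3.08403094]), 'ft_torque': array([-0.01321527,  0.16992226,  0.05728482]), 'grip_force': 58.609283566474915, 'opening': 0.01945964231766541}
```

Converted, -0.236 m / 0.4 = -0.59, -0.13 m / 0.4 = -0.325, -0.39 rad / 2.0944 = -0.1862.

Emit:
{"name": "shift_gripper", "arguments": {"plan": [{"pos": [0, 0, -0.0125]}, {"pos": [0, 0, -0.05]}, {"pos": [0, 0, -0.1125]}, {"pos": [0, 0, -0.1875]}, {"pos": [0, 0, -0.2625]}, {"pos": [0, -0.025, -0.325], "rot": [0, 0, -0.0239]}, {"pos": [0, -0.1, -0.3375], "rot": [0, 0, -0.0573]}, {"pos": [-0.005, -0.2, -0.3375], "rot": [0, 0, -0.0955]}, {"pos": [-0.0075, -0.3, -0.3375], "rot": [0, 0, -0.1337]}, {"pos": [-0.01, -0.4, -0.3375], "rot": [0, 0, -0.1719]}, {"pos": [-0.0125, -0.5, -0.3375], "rot": [0, 0, -0.1862]}, {"pos": [-0.0125, -0.5625, -0.3375], "rot": [0, 0, -0.1862]}, {"pos": [-0.0125, -0.59, -0.3375], "rot": [0, 0, -0.1862]}, {"pos": [-0.0125, -0.59, -0.3375], "rot": [0, 0, -0.1862]}, {"pos": [-0.0125, -0.59, -0.3375], "rot": [0, 0, -0.1862]}, {"pos": [-0.0125, -0.59, -0.3375], "rot": [0, 0, -0.1862]}]}}

```text
clock: 5.2
tcp_pos: [0.4791, 0.0893, 0.2552]
tool_rot: [0.985, 0.173, -0.0, 0.0]
contact_force: [0.5, -0.9, -1.1]
opening: 0.0191
grip_force: 59.3
```

Run:
```python
from cell import manip
import cv2,pickle,numpy as np
from h import *
w=manip.camera("wrist");s=manip.camera("scene");t=manip.camera("top");st=manip.state();pickle.dump((w,t,s,st),open("c3.pkl","wb"))
a=w["pixels"][60:260,130:390,::-1]
cv2.imwrite("pics/w3.png",cv2.resize(a,None,fx=3,fy=3,interpolation=cv2.INTER_CUBIC))
print(st["tcp_pos"],R.from_quat(st["tool_rot"]).as_matrix().round(4),st["joint_positions"].round(2),st["contact_force"],st["grip_force"])
for z in (.116,.086,.056,.026): print(proj(w,[[.479,.113,z]]))
```

```text
[0.47916586 0.0894923  0.25528894] [[ 9.400e-01  3.411e-01 -1.000e-04]
 [ 3.411e-01 -9.400e-01 -2.000e-04]
 [-1.000e-04  1.000e-04 -1.000e+00]] [ 0.05  0.02 -0.28  1.27 -0.    2.85] [-0.26514453  0.04560689 -0.99413538] 59.27650451660156
[[233.34507793 171.60954443]]
[[235.23197353 165.73375656]]
[[236.80689975 160.83042589]]
[[238.1412776  156.67671323]]
```

View pics/w3.png

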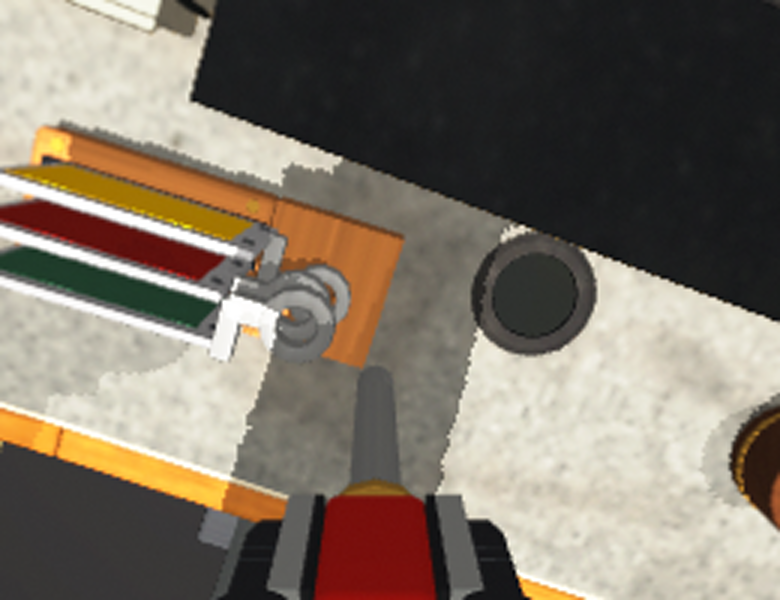

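The held pin hangs upright with its tip at about (254.8,184.8) in the full image. The eyes are stacked near (230.5,168). I need a magnified, brightened crop of them.

Run:
```python
import pickle
from h import *
w,t,s,st=pickle.load(open("c3.pkl","rb"))
f=lambda c,x,y,W,H,k:cv2.resize((255*(c["pixels"][y:y+H,x:x+W,::-1]/255.)**.6).astype(np.uint8),(W*k,H*k),interpolation=cv2.INTER_CUBIC)
cv2.imwrite("pics/w4.png",np.hstack([f(w,210,145,45,45,12),f(s,220,175,22,45,12)]))
```

```text
(no output)
```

View pics/w4.png

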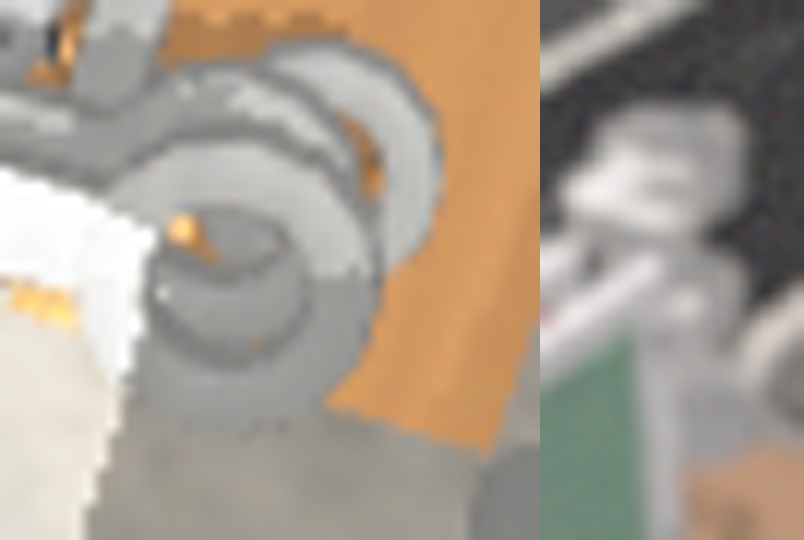

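The magnified crop shows the top eye's hole centred at (230,286), the middle eye's at about (224,203) and the low eye's at about (312,166), all in crop pixels (12x, offset 210,145). I'll convert these to world positions and check the pin's tip against its expected projection.

Run:
```python
import pickle
from h import *
w,t,s,st=pickle.load(open("c3.pkl","rb"))
g=lambda x,y:((x+.5)/12-.5+210,(y+.5)/12-.5+145)
d=np.array([np.cos(1.62),np.sin(1.62),0])
for n,x,y,z in(("top",230,286,.116),("mid",224,203,.086),("low",312,166,.056)):
    p=at_z(w,g(x,y),z); print(n,p.round(4),"tool",(R.from_quat(st["tool_rot"]).inv().apply(p-st["tcp_pos"])*1e3).round(1))
q=at_z(w,g(230+12,286),.116)-at_z(w,g(230,286),.116);print("mm/px",np.linalg.norm(q)*1e3)
# base right edge corners at z=.026 in w3: (404,236),(362,368) /3 + (130,60)
h=lambda x,y:((x+.5)/3-.5+130,(y+.5)/3-.5+60)
a,b=at_z(w,h(404,236),.026),at_z(w,h(362,368),.026);print(a,b,np.linalg.norm(a-b)); n=(b-a)/np.linalg.norm(a-b); m=(a+b)/2; perp=np.array([n[1],-n[0],0]);
perp*=np.sign(perp[1]);print("hinge",m+.03*perp,"yaw",np.arctan2(perp[1],perp[0]))
tip=st["tcp_pos"]-[0,0,.1145]
print("tip expected centre",proj(w,[tip]), "lowest/farthest rim",proj(w,tip+.0045*np.array([[.94,.34,0],[.34,-.94,0],[-.34,.94,0]])),"observed rim top",h(375,366),"sides at z+3mm",h(357,385),h(393,385),proj(w,tip+[0,0,.003]+.006*np.array([[.34,-.94,0],[-.34,.94,0]])))
```

```text
top [0.4807 0.1188 0.116 ] tool [ 11.5 -27.1 139.3]
mid [0.481  0.1225 0.086 ] tool [ 13.  -30.4 169.3]
low [0.4815 0.1156 0.056 ] tool [ 11.1 -23.8 199.3]
mm/px 1.0771276411965858
[0.51538911 0.08744203 0.026     ] [0.44966848 0.08431549 0.026     ] 0.06579495718609332
hinge [0.48110322 0.11584487 0.026     ] yaw 1.6183336145430003
tip expected centre [[253.80405444 185.04064777]] lowest/farthest rim [[253.80911011 180.70546317]
 [258.29806978 185.04773583]
 [249.30981804 185.03358846]] observed rim top (254.66666666666669, 181.66666666666669) sides at z+3mm (248.66666666666669, 188.0) (260.66666666666663, 188.0) [[259.85579217 185.90043907]
 [247.74188408 185.88142998]]
```

Corrected for the offset seen at the tip, the top eye lies 12.5, −28 mm from the TCP in tool axes. The middle eye lies about 3.5 mm further along the stand's +x, and the low eye about 3.5 mm back from the top eye. I'll move above the top eye and down close to it.

Converted, -0.028 m / 0.4 = -0.07, -0.022 m / 0.4 = -0.055.

Emit:
{"name": "shift_gripper", "arguments": {"plan": [{"pos": [0.0125, -0.025, 0]}, {"pos": [0.025, -0.055, 0]}, {"pos": [0.0313, -0.07, 0]}, {"pos": [0.0313, -0.07, 0.0125]}, {"pos": [0.0313, -0.07, 0.03]}, {"pos": [0.0313, -0.07, 0.045]}, {"pos": [0.0313, -0.07, 0.0525]}, {"pos": [0.0313, -0.07, 0.0525]}, {"pos": [0.0313, -0.07, 0.0525]}]}}

```text
clock: 6.25
tcp_pos: [0.4812, 0.1208, 0.2342]
tool_rot: [0.985, 0.174, -0.0, 0.0]
contact_force: [0.1, 0.2, -1.2]
opening: 0.0191
grip_force: 59.3
```

Emit:
{"name": "shift_gripper", "arguments": {"plan": [{"pos": [0, 0, 0.0025]}, {"pos": [0, 0, 0.005]}, {"pos": [0, 0, 0.0075]}, {"pos": [0, 0, 0.01]}, {"pos": [0, 0, 0.0125]}, {"pos": [0, 0, 0.0125]}, {"pos": [0, 0, 0.0125]}]}}

```text
clock: 6.95
tcp_pos: [0.4812, 0.1211, 0.2293]
tool_rot: [0.985, 0.174, -0.0, -0.0]
contact_force: [0.3, 0.3, -1.8]
opening: 0.0196
grip_force: 59.3
```

Converted, 0.003 m / 0.4 = 0.0075, 0.002 m / 0.4 = 0.005.

Emit:
{"name": "shift_gripper", "arguments": {"plan": [{"pos": [0, 0, 0.0025]}, {"pos": [0, 0, 0.005]}, {"pos": [0, 0, 0.0075]}, {"pos": [0, 0, 0.0075]}, {"pos": [0, 0, 0.0075]}]}}

```text
clock: 7.45
tcp_pos: [0.4812, 0.121, 0.2263]
tool_rot: [0.985, 0.174, -0.0, 0.0]
contact_force: [-0.1, -0.2, -1.1]
opening: 0.0192
grip_force: 59.3
```

No force with the tip about 4 mm below the face, so it has entered the top eye. I'll keep going to just above the middle eye.

Converted, 0.008 m / 0.4 = 0.02, 0.006 m / 0.4 = 0.015.

Emit:
{"name": "shift_gripper", "arguments": {"plan": [{"pos": [0, 0, 0.005]}, {"pos": [0, 0, 0.01]}, {"pos": [0, 0, 0.015]}, {"pos": [0, 0, 0.02]}, {"pos": [0, 0, 0.02]}]}}

```text
clock: 7.95
tcp_pos: [0.4809, 0.121, 0.2179]
tool_rot: [0.985, 0.174, -0.0, -0.0]
contact_force: [-0.4, 0.2, -1.2]
opening: 0.0194
grip_force: 59.3
```

Emit:
{"name": "shift_gripper", "arguments": {"plan": [{"pos": [0, 0, 0.0075]}, {"pos": [0, 0, 0.015]}, {"pos": [0, 0, 0.0225]}, {"pos": [0, 0, 0.03]}, {"pos": [0, 0, 0.035]}, {"pos": [0, 0, 0.035]}, {"pos": [0, 0, 0.035]}]}}

```text
clock: 8.65
tcp_pos: [0.4812, 0.121, 0.2043]
tool_rot: [0.985, 0.174, -0.0, -0.0]
contact_force: [-1.0, -0.4, -0.5]
opening: 0.0192
grip_force: 59.3
```

The pin is through the top eye. I'll shift 2.8 mm along the stand's x, towards where the middle eye was seen, and feel downward.

Converted, 0.004 m / 0.4 = 0.01, -0.0027 m / 0.4 = -0.0068.

Emit:
{"name": "shift_gripper", "arguments": {"plan": [{"pos": [0.001, -0.0035, 0]}, {"pos": [0.002, -0.0068, 0]}, {"pos": [0.002, -0.0068, 0.0025]}, {"pos": [0.002, -0.0068, 0.005]}, {"pos": [0.002, -0.0068, 0.0075]}, {"pos": [0.002, -0.0068, 0.01]}, {"pos": [0.002, -0.0068, 0.01]}, {"pos": [0.002, -0.0068, 0.01]}]}}

```text
clock: 9.45
tcp_pos: [0.481, 0.1239, 0.2002]
tool_rot: [0.985, 0.174, -0.0, -0.0]
contact_force: [0.4, 0.2, -1.9]
opening: 0.019
grip_force: 59.2
```

Emit:
{"name": "shift_gripper", "arguments": {"plan": [{"pos": [0, 0, 0.0025]}, {"pos": [0, 0, 0.005]}, {"pos": [0, 0, 0.005]}, {"pos": [0, 0, 0.005]}]}}

```text
clock: 9.85
tcp_pos: [0.481, 0.1239, 0.1982]
tool_rot: [0.985, 0.174, -0.0, -0.0]
contact_force: [0.6, -0.1, -1.1]
opening: 0.0192
grip_force: 59.2
```

Converted, 0.003 m / 0.4 = 0.0075, 0.002 m / 0.4 = 0.005.

Emit:
{"name": "shift_gripper", "arguments": {"plan": [{"pos": [0, 0, 0.0025]}, {"pos": [0, 0, 0.005]}, {"pos": [0, 0, 0.0075]}, {"pos": [0, 0, 0.0075]}]}}

```text
clock: 10.25
tcp_pos: [0.4809, 0.1239, 0.1951]
tool_rot: [0.985, 0.174, -0.0, -0.0]
contact_force: [0.5, -0.3, -1.5]
opening: 0.0194
grip_force: 59.3
```

Emit:
{"name": "shift_gripper", "arguments": {"plan": [{"pos": [0, 0, 0.0025]}, {"pos": [0, 0, 0.005]}, {"pos": [0, 0, 0.005]}, {"pos": [0, 0, 0.005]}]}}

```text
clock: 10.65
tcp_pos: [0.481, 0.1239, 0.1932]
tool_rot: [0.985, 0.174, -0.0, -0.0]
contact_force: [0.1, 0.5, -1.7]
opening: 0.0193
grip_force: 59.3
```

The tip is at 79 mm with no force, so it is inside the middle eye. I'll carry on to just above the low eye.

Converted, 0.008 m / 0.4 = 0.02, 0.006 m / 0.4 = 0.015.

Emit:
{"name": "shift_gripper", "arguments": {"plan": [{"pos": [0, 0, 0.005]}, {"pos": [0, 0, 0.01]}, {"pos": [0, 0, 0.015]}, {"pos": [0, 0, 0.02]}, {"pos": [0, 0, 0.02]}]}}

```text
clock: 11.15
tcp_pos: [0.4807, 0.1238, 0.1849]
tool_rot: [0.985, 0.174, -0.0, -0.0]
contact_force: [-0.1, -0.4, -1.7]
opening: 0.0194
grip_force: 59.3
```

Emit:
{"name": "shift_gripper", "arguments": {"plan": [{"pos": [0, 0, 0.005]}, {"pos": [0, 0, 0.01]}, {"pos": [0, 0, 0.015]}, {"pos": [0, 0, 0.02]}, {"pos": [0, 0, 0.025]}, {"pos": [0, 0, 0.025]}, {"pos": [0, 0, 0.025]}]}}

```text
clock: 11.85
tcp_pos: [0.4809, 0.1238, 0.1752]
tool_rot: [0.985, 0.174, -0.0, -0.0]
contact_force: [-0.5, -0.3, -1.8]
opening: 0.0194
grip_force: 59.3
```

Next I shift 7 mm back along the stand's x towards the low eye, dragging the two eyes above, and feel down.

Converted, 0.0067 m / 0.4 = 0.0168, -0.0021 m / 0.4 = -0.0053.

Emit:
{"name": "shift_gripper", "arguments": {"plan": [{"pos": [-0.0015, 0.005, 0]}, {"pos": [-0.003, 0.01, 0]}, {"pos": [-0.0043, 0.0138, 0]}, {"pos": [-0.0053, 0.0168, 0]}, {"pos": [-0.0053, 0.0168, 0]}, {"pos": [-0.0053, 0.0168, 0.0025]}, {"pos": [-0.0053, 0.0168, 0.005]}, {"pos": [-0.0053, 0.0168, 0.0075]}, {"pos": [-0.0053, 0.0168, 0.0075]}, {"pos": [-0.0053, 0.0168, 0.0075]}]}}

```text
clock: 12.85
tcp_pos: [0.4815, 0.1168, 0.1722]
tool_rot: [0.985, 0.174, 0.0, 0.0]
contact_force: [0.6, 0.7, -1.9]
opening: 0.0196
grip_force: 59.2
```

Emit:
{"name": "shift_gripper", "arguments": {"plan": [{"pos": [0, 0, 0.0025]}, {"pos": [0, 0, 0.005]}, {"pos": [0, 0, 0.0075]}, {"pos": [0, 0, 0.0075]}, {"pos": [0, 0, 0.0075]}]}}

```text
clock: 13.35
tcp_pos: [0.4813, 0.1168, 0.1692]
tool_rot: [0.985, 0.174, -0.0, 0.0]
contact_force: [0.1, 0.4, -1.2]
opening: 0.0195
grip_force: 59.3
```

Converted, 0.003 m / 0.4 = 0.0075, 0.002 m / 0.4 = 0.005.

Emit:
{"name": "shift_gripper", "arguments": {"plan": [{"pos": [0, 0, 0.0025]}, {"pos": [0, 0, 0.005]}, {"pos": [0, 0, 0.0075]}, {"pos": [0, 0, 0.0075]}]}}

```text
clock: 13.75
tcp_pos: [0.4814, 0.1168, 0.1662]
tool_rot: [0.985, 0.174, -0.0, -0.0]
contact_force: [0.4, 0.7, -1.1]
opening: 0.0195
grip_force: 59.3
```

Emit:
{"name": "shift_gripper", "arguments": {"plan": [{"pos": [0, 0, 0.0025]}, {"pos": [0, 0, 0.005]}, {"pos": [0, 0, 0.005]}, {"pos": [0, 0, 0.005]}]}}

```text
clock: 14.15
tcp_pos: [0.4813, 0.1168, 0.1642]
tool_rot: [0.985, 0.174, -0.0, -0.0]
contact_force: [-0.4, 0.8, -1.2]
opening: 0.0192
grip_force: 59.3
```

The tip is at about 50 mm, inside the low eye. I'll go down to just above the base.

Converted, 0.008 m / 0.4 = 0.02, 0.006 m / 0.4 = 0.015.

Emit:
{"name": "shift_gripper", "arguments": {"plan": [{"pos": [0, 0, 0.005]}, {"pos": [0, 0, 0.01]}, {"pos": [0, 0, 0.015]}, {"pos": [0, 0, 0.02]}, {"pos": [0, 0, 0.02]}]}}

```text
clock: 14.65
tcp_pos: [0.4811, 0.1168, 0.1558]
tool_rot: [0.985, 0.174, -0.0, -0.0]
contact_force: [-1.0, 0.1, -1.8]
opening: 0.0192
grip_force: 59.3
```

Emit:
{"name": "shift_gripper", "arguments": {"plan": [{"pos": [0, 0, 0.005]}, {"pos": [0, 0, 0.01]}, {"pos": [0, 0, 0.015]}, {"pos": [0, 0, 0.02]}, {"pos": [0, 0, 0.025]}, {"pos": [0, 0, 0.025]}, {"pos": [0, 0, 0.025]}]}}

```text
clock: 15.35
tcp_pos: [0.4811, 0.1168, 0.1461]
tool_rot: [0.985, 0.174, -0.0, -0.0]
contact_force: [0.5, 0.2, -1.5]
opening: 0.0194
grip_force: 59.3
```

Emit:
{"name": "shift_gripper", "arguments": {"plan": [{"pos": [0, 0, 0.0025]}, {"pos": [0, 0, 0.005]}, {"pos": [0, 0, 0.0075]}, {"pos": [0, 0, 0.01]}, {"pos": [0, 0, 0.01]}, {"pos": [0, 0, 0.01]}]}}

```text
clock: 15.95
tcp_pos: [0.4814, 0.1168, 0.1422]
tool_rot: [0.985, 0.174, -0.0, 0.0]
contact_force: [0.6, 0.9, -1.0]
opening: 0.0198
grip_force: 59.3
```

Tip at about 27.7 mm. Now I feel gently for the base hole.

Converted, 0.003 m / 0.4 = 0.0075, 0.002 m / 0.4 = 0.005.

Emit:
{"name": "shift_gripper", "arguments": {"plan": [{"pos": [0, 0, 0.0025]}, {"pos": [0, 0, 0.005]}, {"pos": [0, 0, 0.0075]}, {"pos": [0, 0, 0.0075]}]}}

```text
clock: 16.35
tcp_pos: [0.4813, 0.1168, 0.1391]
tool_rot: [0.985, 0.174, -0.0, -0.0]
contact_force: [-0.0, 0.2, -1.3]
opening: 0.0193
grip_force: 59.3
```

Emit:
{"name": "shift_gripper", "arguments": {"plan": [{"pos": [0, 0, 0.0025]}, {"pos": [0, 0, 0.005]}, {"pos": [0, 0, 0.005]}]}}

```text
clock: 16.65
tcp_pos: [0.4813, 0.1168, 0.1371]
tool_rot: [0.985, 0.174, -0.0, -0.0]
contact_force: [0.0, 0.1, -0.4]
opening: 0.0194
grip_force: 59.3
```

Converted, 0.004 m / 0.4 = 0.01, 0.003 m / 0.4 = 0.0075.

Emit:
{"name": "shift_gripper", "arguments": {"plan": [{"pos": [0, 0, 0.0025]}, {"pos": [0, 0, 0.005]}, {"pos": [0, 0, 0.0075]}, {"pos": [0, 0, 0.01]}, {"pos": [0, 0, 0.01]}]}}

```text
clock: 17.15
tcp_pos: [0.4813, 0.1168, 0.1331]
tool_rot: [0.985, 0.174, -0.0, -0.0]
contact_force: [0.4, 0.0, -2.3]
opening: 0.0192
grip_force: 59.3
```

Emit:
{"name": "shift_gripper", "arguments": {"plan": [{"pos": [0, 0, 0.0025]}, {"pos": [0, 0, 0.005]}, {"pos": [0, 0, 0.0075]}, {"pos": [0, 0, 0.01]}, {"pos": [0, 0, 0.0125]}, {"pos": [0, 0, 0.015]}, {"pos": [0, 0, 0.015]}]}}

```text
clock: 17.85
tcp_pos: [0.4813, 0.1168, 0.1271]
tool_rot: [0.985, 0.174, -0.0, -0.0]
contact_force: [0.4, 0.8, -1.2]
opening: 0.019
grip_force: 59.3
```

Emit:
{"name": "shift_gripper", "arguments": {"plan": [{"pos": [0, 0, 0.0025]}, {"pos": [0, 0, 0.005]}, {"pos": [0, 0, 0.005]}, {"pos": [0, 0, 0.005]}]}}

```text
clock: 18.25
tcp_pos: [0.4813, 0.1168, 0.1252]
tool_rot: [0.985, 0.174, -0.0, -0.0]
contact_force: [0.1, -0.6, -1.5]
opening: 0.0189
grip_force: 59.3
```

Converted, 0.001 m / 0.4 = 0.0025, 0.0005 m / 0.4 = 0.0013.

Emit:
{"name": "shift_gripper", "arguments": {"plan": [{"pos": [0, 0, 0.0013]}, {"pos": [0, 0, 0.0025]}, {"pos": [0, 0, 0.0025]}]}}

```text
clock: 18.55
tcp_pos: [0.4814, 0.1168, 0.1245]
tool_rot: [0.985, 0.174, 0.0, 0.0]
contact_force: [-0.9, 0.6, 0.1]
opening: 0.0194
grip_force: 59.6
```

Emit:
{"name": "shift_gripper", "arguments": {"plan": [{"pos": [0, 0, 0.0013]}, {"pos": [0, 0, 0.0013]}, {"pos": [0, 0, 0.0013]}]}}

```text
clock: 18.85
tcp_pos: [0.4815, 0.1169, 0.1245]
tool_rot: [0.985, 0.174, 0.0, 0.0]
contact_force: [-2.3, -0.1, 5.4]
opening: 0.0194
grip_force: 60.1
```

The collar has seated: force rises at exactly the expected height. I'll release and then retreat straight up.

Converted, -0.12 m / 0.4 = -0.3, -0.11 m / 0.4 = -0.275.

Emit:
{"name": "shift_gripper", "arguments": {"plan": [{}, {}, {}, {}, {}, {}, {}, {}, {"pos": [0, 0, -0.025]}, {"pos": [0, 0, -0.075]}, {"pos": [0, 0, -0.15]}, {"pos": [0, 0, -0.225]}, {"pos": [0, 0, -0.275]}, {"pos": [0, 0, -0.3]}, {"pos": [0, 0, -0.3]}, {"pos": [0, 0, -0.3]}], "finger_gap": 0.085}}

```text
clock: 20.45
tcp_pos: [0.4809, 0.1168, 0.2432]
tool_rot: [0.985, 0.174, -0.001, -0.0]
contact_force: [0.5, 0.6, -0.6]
opening: 0.0852
grip_force: 0.0
```

Run:
```python
from cell import manip
import cv2
from h import *
w=manip.camera("wrist");s=manip.camera("scene")
a=cv2.resize(s["pixels"][120:300,120:350,::-1],None,fx=2,fy=2,interpolation=cv2.INTER_CUBIC)
b=cv2.resize(w["pixels"][100:300,160:345,::-1],(333,360))
cv2.imwrite("pics/end.png",np.hstack([a,b])); print(manip.state()["contact_force"])
```

```text
[-1.10218179 -0.53120671 -0.06134437]
```

View pics/end.png

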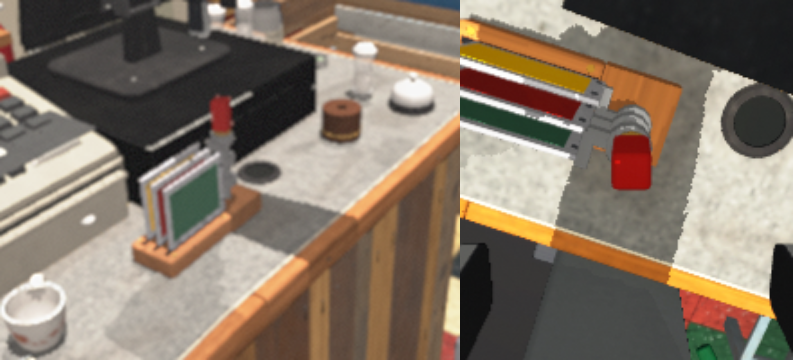

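The pin stands upright in the three aligned eyes, with the red grip at about (221,115) in the left half of the picture and the collar down. The fingers are well clear and the mug, shaker and bell are still in place, so I'm handing in.

```bash
python3 -c "
from cell import manip;print(manip.finish_job())"
```

```text
the job is handed in; nothing more can be done
None
```

The hinge pin is threaded through all three eyes into the base hole, its collar seated on the top eye and released; no bystander looked disturbed in the last picture, and I handed the job in at about 20 s without getting a verdict back.

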